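# Reset the bean grinder with its key

## Task

The grinder is set too fine for the moka pot: take the orange-handled square key out of its wooden stand, push it fully home in the square recess of the grinder's dial, and turn the dial with it until the white pointer lies at the green clip. Then pull the key out and put it back in its stand, upright with its collar resting on the wood, leaving the dial at the clip and everything else on the counter undisturbed.

Things in the scene. Friction and masses are not known exactly. Their poses are not given: they have to be found in the camera images.
- key: Loose steel key, orange handle, 0.1-0.2 kg, upright in its stand. Origin: centre of the underside of its collar (40 mm across, z 0 to 6 mm); z up the shank. Below, a square tip 14 x 14 mm, sides along key x and y, down to z = -32 mm, last 6 mm tapering to 9 mm. Above, a shank 14 mm thick to z = 26 mm, then a flat handle: 50 mm along x, 14 mm along y, z 26 to 62 mm: grip across y at z = 44.
- key_tip (a point): The centre of the end of the key's square tip, 32 mm below the key's origin; same axes as the key.
- stand: Fixed wooden block 80 x 80 x 45 mm with a round blind hole 25 mm across and 38 mm deep in the middle of its top; the key's collar rests on its top. Origin: centre of its underside.
- stand_hole0 (a point): Centre of the mouth of the stand's hole, at its top face, 45 mm above the table.
- grinder: Fixed low grey bean grinder 140 (x) x 220 (y) x 110 mm high, yaw within 0.3 rad. Origin: centre of its underside; front faces -x. On top: at y = +60 mm a round amber hopper 86 mm across, its lid 176 mm above the table; at y = -50 mm the dial, in a fixed steel bezel 92 mm across, top 130 mm above the table.
- dial (a joint): Angle of the captive black dial (72 mm across, flush in the bezel: only its recess can be driven), rad: 0 = pointer to grinder's -x, grows counter-clockwise from above, stops at 0 and 2.4. Starts at 0.15 to 0.5; the clip lies at 1.1 to 1.6. Friction about 0.04 N m; stays where left. A seated key has about 0.15 rad of play either way before it drives the dial.
- recess (a point): Centre of the mouth of the square recess in the raised 40 mm brass boss at the dial's middle, 131.5 mm above the table. Recess 16 x 16 mm, 16 mm deep, sides along this point's x and y, which turn with the dial (pointer on its -x side); z up. The key fits at any of four quarter turns; fully home, its collar stays 16 mm above the boss.
- pointer (a point): Outer part of the white pointer line on the dial (5 mm wide), 34 mm from the dial's axis; turns with the dial.
- mark (a point): The point just inside the green clip where the pointer must come to lie, 34 mm from the dial's axis, fixed on the grinder. The clip itself, 14 mm wide and 6 mm high, sits on the bezel 37 to 48 mm from the axis.
- moka: Loose bystander: black moka pot, 165 mm high, about 92 mm across, wooden handle to its +y. Origin: centre of underside.
- sauce: Loose bystander: red sauce jar, 74 mm across, 110 mm high. Origin: centre of underside.
- canister: Loose bystander: white canister with cork lid, 90 mm across, 118 mm high. Origin: centre of underside.
- oil: Loose bystander: oil bottle, 66 mm across, 240 mm high. Origin: centre of underside.
- spice: Loose bystander: small spice jar, 38 mm across, 78 mm high, between the stand and the grinder. Origin: centre of underside.
- mug: Loose bystander: white mug, 80 mm across, 90 mm high, handle to its +y. Origin: centre of underside.
- honey: Loose bystander: honey jar with brass lid, 64 mm across, 84 mm high. Origin: centre of underside.
Not all that is in view belongs to the job. What is meant by the key is not purple, and is the smaller of those in its own colour. What is shaped like the stand but purple or red is not meant.

How it is judged:
By the outcome, as a careful person would: the job done as asked, in the order asked, and still so for the second after the job is handed in, with the robot touching nothing.
It also fails if it takes over 56 s, if anything falls off the work surface, if the arm or the gripper's body presses on something with over 40 N, if the wrist force passes 120 N, or if a joint passes its speed limit or range.

## Robot

A 6-joint arm with a two-finger parallel gripper is mounted at the origin on the work surface. World frame = base frame: x ahead of the robot, y to its left, z up, the work surface at z = 0. Lengths are in mm, angles in rad, forces in N, time in s.
With the tool pointing down it reaches from about 275 to 1000 mm from the base axis. Payload 8.4 kg.
Tool frame: the origin (TCP) lies at the very end of the fingers, on their centre line; the grasp point (between the pads) lies 19 mm behind it; z points along the fingers, y is the line along which they close (so a half turn about z gives the same grasp; the last joint's range is limited). The gripper opens to 85 mm and grips with 20 to 120 N. Pads are 22 mm wide; open, the fingers measure 114 mm over their backs; the gripper's body (76 mm by 85 mm) begins 54 mm behind the grasp point. The pads swing forward as they close: fully open they stand 13 mm farther back than shut.
Start: joints at [1.321, 0.353, 1.633, -0, 1.155, -0.002], TCP at [153.293, 605.912, 205.581] pointing down, gripper open.
Joint ranges: [-2.63, 2.63], [-0.92, 2.1], [0.06, 2.66], [-1.3, 4.44], [0, 2.69], [-3.02, 3.02]. Speed limits (rad/s): [2.22, 2.22, 2.79, 3.14, 3.14, 3.14].

## Interface

Orientations are given as [roll, pitch, yaw] about the fixed x, y, z axes, in that order (R = Rz(yaw) Ry(pitch) Rx(roll)).
In Python, from rig import telemetry, imaging, r gives the robot as it stands. The module is installed in compiled form; this text tells all that it offers.
- The arm moves only by the tool step_arm, never from a script. Its argument "moves" is a list of rows, each a list of 3 entries, a list of its own where there are three numbers: the turn, a rotation vector about the tool's x, y, z scaled (see below), then the shift along the tool's x, y, z scaled (see below), then the opening, from -1 (shut) to 1 (fully open). A call has 1 to 8 rows; each row is the pose to reach, as a shift and turn from the pose commanded when the call began, along the tool's axes at that moment; what a row does not reach only later rows make up. The controller multiplies each number of a shift by 200 mm and each number of a turn by 45 degrees. A row lasts 1/10 s, in which the tool goes at most 50 mm and 8.59 degrees, less where a joint would pass 70% of its speed; a pose out of reach is approached as far as the arm can. A call with a number of a shift or a turn outside -1 to 1 is refused whole. A call with a gripper value outside its range is refused whole. The fingers move at their own pace and stop on an object; "squeeze" is the grip in N (left out, the last holds). Time passes only in rows, so rows that repeat a pose let the fingers close. It gives the time, the measured TCP pose, the force, the opening and the grip force at its end, in the units of the state.
- telemetry.sense(): the state, without advancing time (a new reading comes with each control period).
- imaging.grab_frame(name): name is "side" or "top"; returns the picture (480x640x3 uint8, red, green, blue); there is no depth.
- imaging.calibration(name): a dict with "fx", "fy", "cx", "cy" (pixels), "dist_coeffs" ([k1, k2, p1, p2, k3] as OpenCV has them; the pictures are not rectified), "cam_to_world" (4x4, takes a point from camera to world coordinates). Camera axes: x right, y up, looking along -z (the intrinsics and any distortion apply to the point x, -y, -z); pixel columns grow to the right and rows downward; lengths in mm; the calibration is good to about 2 mm. A picture is of the moment at which its call begins. calibration takes no time and is no camera call.
- r.sign_off(): hands the job in; it is judged then, once.
Trained networks look in the newest picture that a camera, given by its name, has taken for a name from the list of things; names that differ only in an ending like _2 or _b are one class to them, and where a whole thing is asked for, a point or a joint stands for the part that bears it (a point fixed in the world has none). Each returns a list of dicts, best first, with "conf" (0 to 1); they miss things now and then, are a little off and sometimes report something else, mostly with a low value. They report only what shows in the picture. A call takes as long as a camera call. They do not tell look-alikes from the thing itself.
- imaging.recognise(camera, name): "extent" ([left, top, width, height] in pixels, round what is visible of it).
- imaging.mark_of(camera, name): "xy" ([column, row] in pixels: a listed point, or the origin of a listed thing).
The state is a dict: "clock": time; "qpos": joint angles; "qvel": joint speeds; "joint_efforts": joint torques, N m; "eef_pos": TCP position; "tcp_rot": TCP orientation; "contact_force": force on the tool from outside, world axes, zero at the start; "wrist_torque": the same for the moment, N m; "opening": opening from 0.0 (shut) to 1.0 (fully open); "grasp_force": force on a finger pad.
Only numpy, scipy, OpenCV 4.12 (cv2) and the standard library are available. Lean on these libraries where they do the work, as an engineer would, in place of code of your own. Each camera call takes 0.05 s, during which the arm holds its last target. There are 200 camera calls.

## Working session

There is one attempt and no reset: what is moved stays moved. The work goes in short steps, Python scripts to look and compute and a tool call to move; the robot and the scene stay as the last step left them, time stands still between calls to the robot, and variables do not carry over. Pictures are saved under pics/ and viewed, at most 10 in all, crops included, and the job is handed in when it is done.

Besides the shell and the picture viewer there is one more tool, called after ">>>" as name(argument=value, ...), one argument or row to a line, values as JSON. step_arm: Moves the arm, as the interface text tells. Its arguments: {"type":"object","properties":{"moves":{"type":"array"},"squeeze":{"type":"number"}},"required":["moves"]}

```bash
mkdir -p pics
cat > h.py <<'E'
import numpy as np,cv2
from rig import telemetry,imaging,r
def cal(n):
    c=imaging.calibration(n);K=np.array([[c['fx'],0,c['cx']],[0,c['fy'],c['cy']],[0,0,1.]])
    return K,np.array(c['dist_coeffs'],float),np.array(c['cam_to_world'],float)
def ray(n,uv):
    K,d,T=cal(n);p=cv2.undistortPoints(np.array([[uv]],float),K,d)[0,0]
    return T[:3,3],T[:3,:3]@np.array([p[0],-p[1],-1.])
def atz(n,uv,z):
    o,v=ray(n,uv);return o+v*(z-o[2])/v[2]
def proj(n,P):
    K,d,T=cal(n);P=np.atleast_2d(np.array(P,float));c=(P-T[:3,3])@T[:3,:3]
    return cv2.projectPoints(c*[1,-1,-1],np.zeros(3),np.zeros(3),K,d)[0][:,0]
def tri(a,b):
    (o,v),(p,w)=ray('top',a),ray('side',b)
    s=np.linalg.lstsq(np.c_[v,-w],p-o,rcond=None)[0];A=o+v*s[0];B=p+w*s[1]
    return (A+B)/2,np.linalg.norm(A-B)
def save(n,f,box=None,s=1):
    im=imaging.grab_frame(n)
    if box: x,y,w,h=box;im=im[y:y+h,x:x+w]
    im=cv2.resize(im,None,fx=s,fy=s,interpolation=cv2.INTER_CUBIC);cv2.imwrite('pics/'+f,im[...,::-1])
E
python3 - <<'E'
from h import *
np.set_printoptions(precision=1,suppress=True)
for n in('top','side'):
    save(n,n+'0.png')
    print(n,cal(n)[2][:3].tolist(),cal(n)[0][0,0])
    for t in('key','stand','stand_hole0','key_tip','recess','pointer','mark','grinder','spice'):
        print(t,[(np.round(d['xy'],1).tolist(),round(d['conf'],2)) for d in imaging.mark_of(n,t)])
print(telemetry.sense())
E
```

```text
top [[0.00564151004678934, 0.9855613554584788, -0.1692246672067589, 365.05821244046666], [-0.999983568588788, 0.005732382236467735, 4.8438908444720375e-05, -3.6972818617938876], [0.0010177999925318677, 0.16922161333807617, 0.9855775005865515, 1291.7662349676839]] 465.33472475590156
key [([246.5, 242.3], 0.79), ([266.9, 284.0], 0.75), ([201.1, 271.2], 0.57)]
stand [([217.8, 318.0], 0.89), ([313.3, 294.9], 0.7), ([247.9, 249.1], 0.62)]
stand_hole0 [([244.4, 241.7], 0.9), ([312.7, 294.9], 0.86), ([214.4, 314.9], 0.67)]
key_tip []
recess [([413.2, 263.6], 0.87)]
pointer [([420.9, 272.3], 0.89)]
mark [([429.1, 258.0], 0.36), ([491.0, 232.4], 0.36)]
grinder [([386.6, 266.4], 0.84)]
spice [([316.1, 249.7], 0.74)]
side [[-0.9911223662650228, 0.09008719548117328, -0.09777909950269907, 436.05485864338334], [-0.13291026954242538, -0.6527499336105508, 0.7458232930269617, 894.0495102061651], [0.0033638280844459985, 0.7521979934709733, 0.6589285722131496, 874.6846378232586]] 521.7203400739222
key [([316.6, 321.6], 0.96), ([343.1, 365.9], 0.67), ([369.0, 306.6], 0.66)]
stand [([313.5, 330.2], 0.91), ([382.5, 279.8], 0.73), ([407.3, 370.2], 0.56)]
stand_hole0 [([407.6, 357.7], 0.96), ([315.1, 319.5], 0.82), ([383.1, 264.3], 0.8)]
key_tip [([336.6, 381.6], 0.79), ([316.4, 329.7], 0.71), ([367.9, 315.3], 0.56)]
recess [([357.7, 172.0], 0.68)]
pointer [([376.4, 167.2], 0.74)]
mark [([354.3, 172.7], 0.62)]
grinder [([353.5, 222.4], 0.97)]
spice [([335.7, 269.1], 0.72)]
{'clock': 1.0, 'qpos': array([ 1.3,  0.4,  1.6,  0. ,  1.2, -0. ]), 'qvel': array([ 0., -0.,  0., -0.,  0.,  0.]), 'joint_efforts': array([ -0. , -60.5, -34.2,  -0. ,   0. ,  -0. ]), 'eef_pos': array([153.3, 605.9, 205.6]), 'tcp_rot': array([-3.1, -0. ,  2.9]), 'contact_force': array([ 0.6, -0.3, -0.1]), 'wrist_torque': array([ 0., -0., -0.]), 'grasp_force': 0.0, 'opening': 0.9977299383196957}
```

View pics/top0.png

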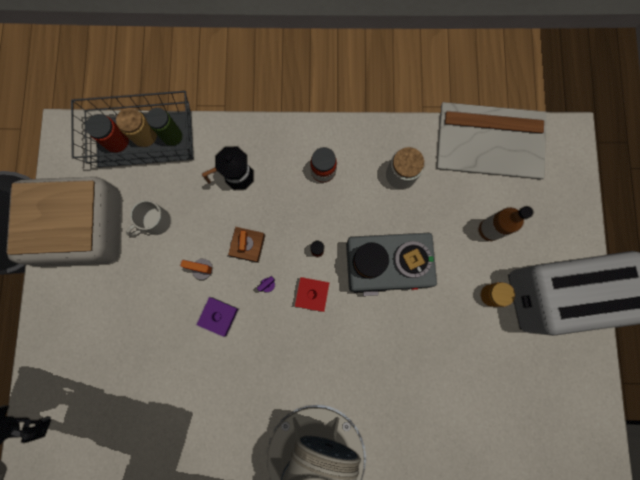

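View pics/side0.png

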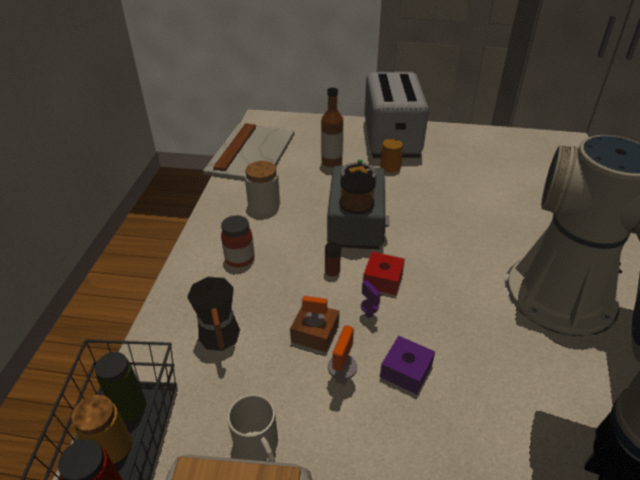

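The candidates are the orange key in the brown stand, top (243,242) / side (315,310), a larger orange key standing loose at top (200,268) / side (343,350), and a purple key at top (265,284). The stands are brown (247,245), purple (217,316) and red (313,294). I choose the orange key in the brown stand and will check it in a close crop.

Run:
```python
from h import *
np.set_printoptions(precision=1,suppress=True)
a=imaging.grab_frame('top');b=imaging.grab_frame('side')
R=lambda im,x,y,w,h:cv2.resize(im[y:y+h,x:x+w],(400,300),interpolation=cv2.INTER_CUBIC)
o=np.vstack([np.hstack([R(a,170,215,120,90),R(a,370,228,80,60)]),np.hstack([R(b,265,270,120,90),R(b,310,140,100,75)])])
cv2.imwrite('pics/crop.png',np.clip(o.astype(float)*1.5,0,255).astype(np.uint8)[...,::-1])
print('hole',tri([244.4,241.7],[315.1,319.5]),'keyorig',tri([246.5,242.3],[316.6,321.6]))
print('recess',tri([413.2,263.6],[357.7,172.0]),atz('top',[413.2,263.6],131.5))
print('pointer',atz('top',[420.9,272.3],130))
print('grinder',atz('top',[386.6,266.4],0),atz('side',[353.5,222.4],0))
```

```text
hole (array([550.9, 196.1,  47.7]), np.float64(2.4227514080403614)) keyorig (array([549.7, 192. ,  36.9]), np.float64(4.864606729810898))
recess (array([ 495.4, -242.1,  126.5]), np.float64(16.209043807556675)) [ 486.7 -240.8  131.5]
pointer [ 465.3 -259.6  130. ]
grinder [ 492.2 -193.7    0. ] [ 504.8 -192.     0. ]
```

View pics/crop.png

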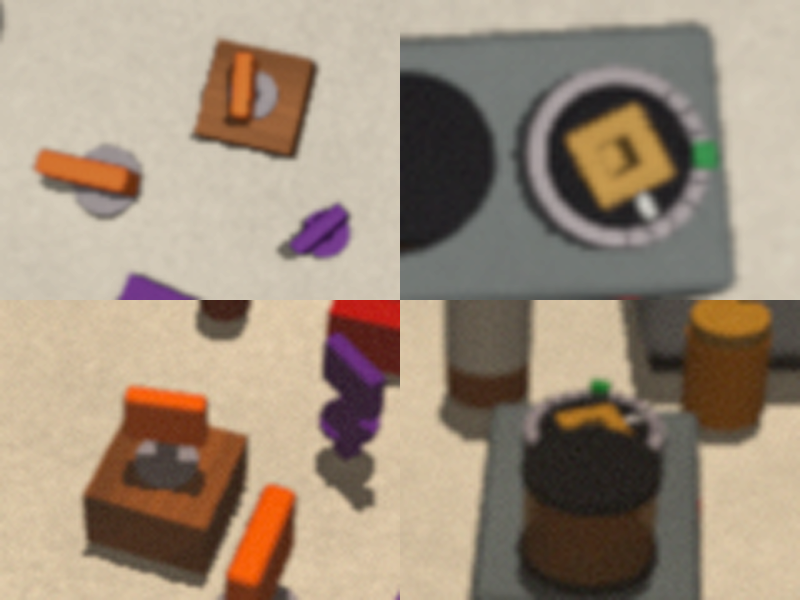

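The close crop confirms the choice. The small orange key stands in the brown stand with its handle along about world x. The dial's pointer is at lower right of the boss and the green clip is to its right. Next I refine the positions by silhouette fit.

```bash
cat > fit.py <<'E'
from h import *
from scipy.optimize import minimize
def mask(im,kind):
    h=cv2.cvtColor(cv2.GaussianBlur(im,(3,3),0),cv2.COLOR_RGB2HSV).astype(int);H,S,V=h[...,0],h[...,1],h[...,2]
    m={'orange':(H>=5)&(H<=14)&(S>190)&(V>95),'brass':(H>=15)&(H<=26)&(S>110)&(V>90),
       'green':(H>45)&(H<85)&(S>100),'white':(S<60)&(V>150)}[kind]
    return m
def box(x,y,yaw,z0,z1,lx,ly):
    c,s=np.cos(yaw),np.sin(yaw)
    return [[x+c*a-s*b,y+s*a+c*b,z] for a in(-lx/2,lx/2) for b in(-ly/2,ly/2) for z in(z0,z1)]
def fitbox(ims,kind,p0,z0,z1,lx,ly,win=22,free='xyw'):
    data=[]
    for n,im in ims.items():
        u,v=proj(n,[[p0[0],p0[1],(z0+z1)/2]])[0].astype(int)
        x0,y0=u-win,v-win
        m=mask(im,kind)[y0:y0+2*win,x0:x0+2*win].astype(np.float32)
        data.append((n,x0,y0,m))
    def cost(q):
        c=0
        for n,x0,y0,m in data:
            p=(proj(n,box(q[0],q[1],q[2]/50,z0,z1,lx,ly))-[x0,y0]+.5)*8
            im=np.zeros((16*win,16*win),np.uint8)
            cv2.fillConvexPoly(im,cv2.convexHull(np.round(p).astype(np.int32)),255)
            im=cv2.resize(im,(2*win,2*win),interpolation=cv2.INTER_AREA)/255.
            c+=np.abs(im-m).sum()
        return c
    q=np.array([p0[0],p0[1],p0[2]*50]);best=None
    for _ in range(3):
        s=minimize(cost,q,method='Nelder-Mead',options=dict(initial_simplex=q+np.array([[0,0,0],[6,0,0],[0,6,0],[0,0,8]]),xatol=.05,fatol=.05));q=s.x
    return q[0],q[1],q[2]/50,s.fun,[d[3].sum() for d in data]
E
python3 - <<'E'
from fit import *
np.set_printoptions(precision=3,suppress=True)
I={n:imaging.grab_frame(n) for n in('top','side')}
for c in (['top'],['side'],['top','side']):
    print('key',c,fitbox({n:I[n] for n in c},'orange',[550,196,0.],71,107,50,14,win=16))
print('boss',fitbox({'top':I['top']},'brass',[492,-242,.45],130,131.5,40,40,win=14))
t=I['top'];g=np.argwhere(mask(t,'green')[230:290,380:450]);print('green',g.mean(0)+[230,380],len(g),atz('top',(g.mean(0)+[230,380])[::-1],133))
P=t[262:282,408:432].astype(int).min(2);w=np.clip(P-110,0,None);yy,xx=np.mgrid[262:282,408:432];print(P.max());u=[(w*xx).sum()/w.sum(),(w*yy).sum()/w.sum()];print('ptr',u,atz('top',u,130))
E
```

```text
key ['top'] (np.float64(548.9143518518518), np.float64(194.88657407407408), np.float64(0.06635802469135803), np.float64(67.29411764705883), [np.float32(90.0)])
key ['side'] (np.float64(582.2469135802473), np.float64(96.09876543209907), np.float64(0.8230452674897114), np.float64(115.0), [np.float32(115.0)])
key ['top', 'side'] (np.float64(549.6227005160704), np.float64(194.39192931598654), np.float64(0.10977403962175483), np.float64(392.7450980392157), [np.float32(90.0), np.float32(115.0)])
boss (np.float64(499.3297469823533), np.float64(-241.8187014839556), np.float64(0.4551898020856331), np.float64(34.956862745098036), [np.float32(234.0)])
green [258.5   430.222] 18 [ 499.624 -283.267  133.   ]
126
ptr [np.float64(418.74), np.float64(268.78)] [ 474.001 -254.512  130.   ]
```

Run:
```python
from fit import *
np.set_printoptions(precision=2,suppress=True,linewidth=200)
t=imaging.grab_frame('top');s=imaging.grab_frame('side')
for im,n,(x,y) in((t,'top',(243,240)),(s,'side',(314,303))):
    print(proj(n,box(550,196,0.05,71,107,50,14)))
    h=cv2.cvtColor(im,cv2.COLOR_RGB2HSV)
    for r in range(y-14,y+15,2): print(r,' '.join('%d/%d/%d'%tuple(h[r,c]) for c in range(x-14,x+15,2)))
```

```text
[[245.85 250.42]
 [243.71 248.58]
 [240.54 250.66]
 [238.23 248.82]
 [245.52 231.79]
 [243.38 229.41]
 [240.24 232.02]
 [237.94 229.65]]
226 21/32/135 20/34/136 19/32/134 16/57/121 16/53/121 17/42/128 19/36/135 19/32/136 18/34/136 20/34/135 18/34/134 18/34/136 19/32/137 19/31/138 19/32/137
228 21/32/134 20/34/136 19/37/130 13/104/93 12/159/85 13/136/90 12/107/98 14/84/109 14/61/121 17/43/125 18/40/128 20/34/135 19/32/135 20/34/135 18/34/136
230 19/32/135 19/32/136 18/41/125 12/147/83 13/162/82 12/163/83 11/176/97 11/185/98 12/170/90 12/154/86 13/125/92 12/91/101 14/74/110 17/53/121 18/39/130
232 20/34/136 19/32/135 16/58/115 13/159/88 13/163/86 12/165/88 12/201/132 12/195/140 12/201/114 12/168/82 12/161/84 12/161/84 13/156/85 13/160/86 13/143/89
234 19/32/134 18/34/135 12/87/100 12/157/94 12/158/92 11/178/79 12/200/134 13/197/140 12/206/99 12/185/77 13/163/86 12/157/86 13/163/86 13/160/86 12/158/87
236 18/32/135 18/36/127 12/129/97 13/161/95 12/163/86 10/190/75 12/199/136 13/195/140 11/202/101 10/118/84 11/114/92 13/156/90 12/159/90 13/159/90 13/158/89
238 20/34/137 17/42/127 12/151/
[... 3095 characters left out ...]
3/74 11/223/71 9/206/73 11/210/73 10/203/74 9/195/76 9/194/75 9/201/75 10/192/73 9/202/72 9/203/74 10/200/74 10/193/70 11/181/100
311 11/173/87 11/174/82 10/176/77 10/193/74 9/160/78 9/161/79 9/196/69 9/192/73 9/211/70 9/196/74 9/193/74 9/206/73 9/194/75 9/183/78 11/188/102
313 12/178/83 12/179/80 13/183/85 12/146/91 8/50/97 10/48/95 7/79/58 7/97/55 8/125/59 9/118/67 8/123/79 8/145/81 10/199/77 11/195/90 12/189/104
315 12/166/83 12/183/81 12/171/88 9/67/91 4/36/100 4/37/96 8/51/55 15/44/46 8/43/47 5/36/77 6/39/104 8/41/100 10/131/97 11/192/101 12/189/105
317 12/177/82 12/172/83 11/171/82 13/73/56 14/53/53 8/41/50 4/39/46 6/53/48 11/46/44 8/38/74 2/35/96 6/39/99 10/96/98 11/190/102 12/189/101
```

```bash
python3 - <<'E'
import re
s=open('fit.py').read()
s=s.replace("    return m\n","    return m\n",1).replace("'orange':(H>=5)&(H<=14)&(S>190)&(V>95)","'orange':(H>=5)&(H<=14)&(S>165)&(V>116)")
open('fit.py','w').write(s)
E
python3 - <<'E'
from fit import *
I={n:imaging.grab_frame(n) for n in('top','side')}
for c in (['top'],['side'],['top','side']):
    print('key',c,[np.round(v,2) for v in fitbox({n:I[n] for n in c},'orange',[550,196,-.08],106.5,107,50,14,win=15)])
q=telemetry.sense()
from scipy.spatial.transform import Rotation as R
print(R.from_euler('xyz',q['tcp_rot']).as_matrix().round(3), q['tcp_rot'].tolist())
E
```

```text
key ['top'] [np.float64(549.72), np.float64(193.02), np.float64(-0.01), np.float64(30.2), array([77.], dtype=float32)]
key ['side'] [np.float64(550.74), np.float64(193.77), np.float64(-0.03), np.float64(31.31), array([106.], dtype=float32)]
key ['top', 'side'] [np.float64(550.27), np.float64(193.75), np.float64(-0.03), np.float64(62.8), array([ 77., 106.], dtype=float32)]
[[-0.969  0.245 -0.   ]
 [ 0.245  0.969  0.   ]
 [ 0.     0.    -1.   ]] [3.1415647853029407, -9.396205438383376e-06, 2.893805596246886]
```

```bash
cat > go.py <<'E'
import sys,numpy as np
from rig import telemetry
from scipy.spatial.transform import Rotation as R
# go.py x y z k : k = key-style yaw of the grip (tool y = Rz(k) y)
q=telemetry.sense();x,y,z,k=map(float,sys.argv[1:5])
M=R.from_euler('xyz',q['tcp_rot']);T=R.from_euler('xyz',[np.pi,0,np.pi+k])
print('t',q['clock'],'F',q['contact_force'].round(1),'q',q['qpos'].round(2),'op',round(q['opening'],2))
print('shift',(M.inv().apply(np.array([x,y,z])-q['eef_pos'])/200).round(4),'turn',((M.inv()*T).as_rotvec()/(np.pi/4)).round(4))
E
python3 go.py 550.3 193.8 300 -0.06
```

```text
t 1.4 F [-0.8 -0.5  0.8] q [ 1.32  0.35  1.63  0.    1.16 -0.  ] op 1.0
shift [-2.4298 -1.5108 -0.4721] turn [ 0.     -0.     -0.2391]
```

>>> step_arm(
  moves=[
    [[0,0,0],[0,0,-0.25],0],
    [[0,0,-0.08],[-0.25,-0.15,-0.47],0],
    [[0,0,-0.16],[-0.5,-0.3,-0.47],0],
    [[0,0,-0.24],[-0.75,-0.45,-0.47],0],
    [[0,0,-0.24],[-0.95,-0.6,-0.47],0],
    [[0,0,-0.24],[-0.95,-0.6,-0.47],0],
  ],
)

```text
clock: 2.0
eef_pos: [309.6, 440.8, 300.0]
tcp_rot: [3.141, 0.001, 3.082]
contact_force: [0.4, 0.4, -0.1]
opening: 0.506
grasp_force: 0.0
```

```bash
python3 go.py 550.3 193.8 200 -0.06
```

```text
t 2.0 F [ 0.4  0.4 -0.1] q [ 0.96  0.14  1.7  -0.    1.3  -0.55] op 0.51
shift [-1.2751 -1.1608  0.5008] turn [0.0002 0.001  0.0002]
```

>>> step_arm(
  moves=[
    [[0,0,0],[-0.18,-0.165,0],0],
    [[0,0,0],[-0.36,-0.33,0],0],
    [[0,0,0],[-0.54,-0.495,0],0],
    [[0,0,0],[-0.72,-0.66,0],0],
    [[0,0,0],[-0.9,-0.82,0],0],
    [[0,0,0],[-1,-1,0],0],
    [[0,0,0],[-1,-1,0],0],
  ],
)

```text
clock: 2.7
eef_pos: [497.9, 227.5, 299.5]
tcp_rot: [-3.14, 0.001, 3.078]
contact_force: [0.2, 0.1, -0.5]
opening: 0.503
grasp_force: 0.0
```

```bash
python3 go.py 550.3 193.8 170 -0.06
```

```text
t 2.7 F [ 0.2  0.1 -0.5] q [ 0.43  0.15  1.69 -0.    1.3  -1.08] op 0.5
shift [-0.2717 -0.1503  0.6479] turn [-0.0019  0.0009 -0.0044]
```

>>> step_arm(
  moves=[
    [[0,0,0],[-0.18,-0.1,0.1],0],
    [[0,0,0],[-0.27,-0.15,0.3],0],
    [[0,0,0],[-0.27,-0.15,0.5],0],
    [[0,0,0],[-0.27,-0.15,0.62],0],
    [[0,0,0],[-0.27,-0.15,0.62],0],
  ],
)

```text
clock: 3.2
eef_pos: [545.4, 197.8, 172.0]
tcp_rot: [-3.139, -0.006, 3.082]
contact_force: [-0.3, -0.3, -0.1]
opening: 0.502
grasp_force: 0.0
```

```bash
python3 go.py 550.3 193.8 70 -0.06
python3 - <<'E'
from h import *
R=lambda im,x,y,w,h:cv2.resize(im[y:y+h,x:x+w],(400,300),interpolation=cv2.INTER_CUBIC)
a=imaging.grab_frame('top');b=imaging.grab_frame('side')
cv2.imwrite('pics/pre.png',np.hstack([R(a,190,200,100,75),R(b,255,240,120,90)])[...,::-1])
E
```

```text
t 3.2 F [-0.3 -0.3 -0.1] q [ 0.35  0.32  1.76  0.    1.07 -1.17] op 0.5
shift [-0.0288 -0.017   0.5099] turn [-0.0031 -0.0079  0.0008]
```

View pics/pre.png

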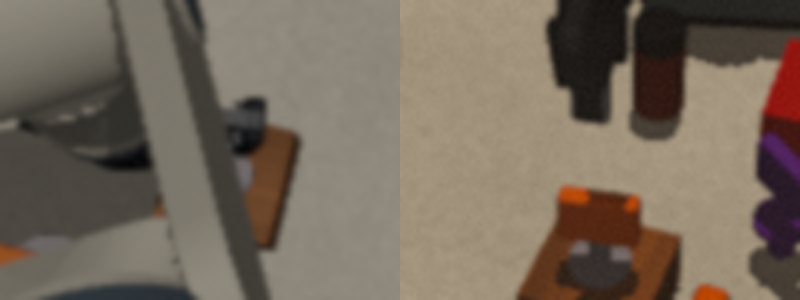

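Side view: the fingertip is at about (312,276) above the key handle at about (315,300). The arm hides the key from the top camera. I descend now.

>>> step_arm(
  moves=[
    [[0,-0.008,0],[-0.028,-0.017,0.08],0],
    [[0,-0.008,0],[-0.028,-0.017,0.2],0],
    [[0,-0.008,0],[-0.028,-0.017,0.35],0],
    [[0,-0.008,0],[-0.028,-0.017,0.46],0],
    [[0,-0.008,0],[-0.028,-0.017,0.51],0],
    [[0,-0.008,0],[-0.028,-0.017,0.51],0],
    [[0,-0.008,0],[-0.028,-0.017,0.51],0],
  ],
)

```text
clock: 4.0
eef_pos: [554.5, 195.2, 75.3]
tcp_rot: [3.141, 0.008, 3.083]
contact_force: [0.9, -0.4, 0.7]
opening: 0.5
grasp_force: 0.0
```

```bash
python3 go.py 550.3 193.8 70 -0.06
```

```text
t 4.0 F [ 0.9 -0.4  0.7] q [ 0.34  0.44  1.83 -0.    0.86 -1.17] op 0.5
shift [ 0.0209 -0.0083  0.0262] turn [0.0011 0.0107 0.0012]
```

>>> step_arm(
  moves=[
    [[0,0,0],[0,0,0],0],
    [[0,0,0],[0,0,0],0],
  ],
)

```text
clock: 4.2
eef_pos: [554.2, 194.9, 74.8]
tcp_rot: [3.141, 0.008, 3.082]
contact_force: [-0.4, -0.3, 0.8]
opening: 0.497
grasp_force: 0.0
```

```bash
python3 go.py 550.3 193.8 70 -0.06
```

```text
t 4.2 F [-0.4 -0.3  0.8] q [ 0.34  0.45  1.83 -0.    0.86 -1.17] op 0.5
shift [ 0.0192 -0.0067  0.0241] turn [0.001  0.0104 0.0009]
```

Correct, then close gently and firmly.

>>> step_arm(
  moves=[
    [[0,0.01,0],[0.02,-0.006,0.024],0],
    [[0,0.01,0],[0.02,-0.006,0.024],0],
    [[0,0.01,0],[0.02,-0.006,0.024],-1],
    [[0,0.01,0],[0.02,-0.006,0.024],-1],
    [[0,0.01,0],[0.02,-0.006,0.024],-1],
    [[0,0.01,0],[0.02,-0.006,0.024],-1],
    [[0,0.01,0],[0.02,-0.006,0.024],-1],
    [[0,0.01,0],[0.02,-0.006,0.024],-1],
  ],
  squeeze=70,
)

```text
clock: 5.0
eef_pos: [549.4, 193.6, 68.9]
tcp_rot: [-3.142, -0.001, 3.082]
contact_force: [0.1, -1.8, 3.6]
opening: 0.141
grasp_force: 70.4
```

```bash
python3 go.py 550.3 193.8 300 -0.06; python3 -c "
from rig import telemetry as t
q=t.sense();print(q['eef_pos'],q['tcp_rot'],q['opening']*85,q['grasp_force'],q['wrist_torque'])"
```

```text
t 5.0 F [ 0.1 -1.8  3.6] q [ 0.34  0.45  1.83  0.    0.86 -1.18] op 0.14
shift [-0.0028  0.0013 -1.1556] turn [-0.0001 -0.0019  0.001 ]
[549.38812413 193.57247966  68.88104653] [-3.14150376e+00 -1.45776677e-03  3.08234743e+00] 11.982539972189425 70.37357568740845 [-0.24599547  0.1700239  -0.02936763]
```

>>> step_arm(
  moves=[
    [[0,0,0],[0,0,-0.06],-1],
    [[0,0,0],[0,0,-0.18],-1],
    [[0,0,0],[0,0,-0.35],-1],
    [[0,0,0],[0,0,-0.58],-1],
    [[0,0,0],[0,0,-0.8],-1],
    [[0,0,0],[0,0,-0.98],-1],
    [[0,0,0],[0,0,-0.98],-1],
    [[0,0,0],[0,0,-0.98],-1],
  ],
)

```text
clock: 5.8
eef_pos: [549.7, 193.8, 265.6]
tcp_rot: [3.141, -0.0, 3.082]
contact_force: [-0.5, 0.3, -2.3]
opening: 0.143
grasp_force: 69.8
```

```bash
python3 go.py 499.3 -241.8 290 -1.115
python3 - <<'E'
from h import *
print(telemetry.sense()['wrist_torque'],telemetry.sense()['grasp_force'])
save('side','lift.png',(180,60,280,210),2)
E
```

```text
t 5.8 F [-0.5  0.3 -2.3] q [ 0.34  0.24  1.66  0.    1.25 -1.18] op 0.14
shift [ 0.1227 -2.1888 -0.1235] turn [ 9.0000e-04 -6.0000e-04  1.3442e+00]
[0.01065792 0.00639987 0.02620798] 69.80600953102112
```

View pics/lift.png

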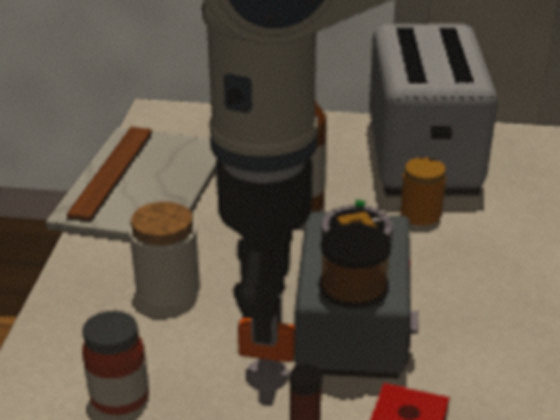

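The key hangs upright in the fingers, handle centred at about crop (267,340). I move to above the dial.

>>> step_arm(
  moves=[
    [[0,0,0.15],[0,-0.1,-0.12],-1],
    [[0,0,0.3],[0,-0.3,-0.12],-1],
    [[0,0,0.45],[0,-0.5,-0.12],-1],
    [[0,0,0.6],[0,-0.7,-0.12],-1],
    [[0,0,0.68],[0,-0.9,-0.12],-1],
    [[0,0,0.68],[0,-1,-0.12],-1],
    [[0,0,0.68],[0,-1,-0.12],-1],
    [[0,0,0.68],[0,-1,-0.12],-1],
  ],
)

```text
clock: 6.65
eef_pos: [537.0, -6.0, 287.3]
tcp_rot: [-3.14, -0.004, 2.547]
contact_force: [-1.0, 0.4, -1.5]
opening: 0.139
grasp_force: 69.7
```

```bash
python3 go.py 499.3 -241.8 290 -1.115
```

```text
t 6.65 F [-1.   0.4 -1.5] q [-0.01  0.15  1.72  0.    1.28 -0.99] op 0.14
shift [-0.504  -1.0825 -0.0136] turn [-0.0036 -0.0042  0.6627]
```

>>> step_arm(
  moves=[
    [[0,0,0.15],[-0.08,-0.18,0],-1],
    [[0,0,0.3],[-0.17,-0.36,0],-1],
    [[0,0,0.45],[-0.26,-0.54,0],-1],
    [[0,0,0.6],[-0.35,-0.72,0],-1],
    [[0,0,0.66],[-0.43,-0.9,0],-1],
    [[0,0,0.66],[-0.5,-1,0],-1],
    [[0,0,0.66],[-0.5,-1,0],-1],
    [[0,0,0.66],[-0.5,-1,0],-1],
  ],
)

```text
clock: 7.45
eef_pos: [509.0, -226.7, 287.9]
tcp_rot: [-3.14, -0.003, 2.03]
contact_force: [-0.0, -0.6, -2.1]
opening: 0.139
grasp_force: 69.8
```

```bash
python3 go.py 499.3 -241.8 225 -1.115
```

```text
t 7.45 F [-0.  -0.6 -2.1] q [-0.42  0.18  1.68  0.    1.29 -0.88] op 0.14
shift [-0.0469 -0.0761  0.3145] turn [-0.0024 -0.0032  0.0043]
```

>>> step_arm(
  moves=[
    [[0,0,0],[-0.046,-0.076,0.1],-1],
    [[0,0,0],[-0.046,-0.076,0.3],-1],
    [[0,0,0],[-0.046,-0.076,0.44],-1],
    [[0,0,0],[-0.046,-0.076,0.44],-1],
    [[0,0,0],[-0.046,-0.076,0.44],-1],
    [[0,0,0],[-0.046,-0.076,0.44],-1],
  ],
)

```text
clock: 8.05
eef_pos: [500.6, -242.4, 202.6]
tcp_rot: [3.141, 0.001, 2.031]
contact_force: [-0.1, 1.2, -1.3]
opening: 0.139
grasp_force: 69.7
```

```bash
python3 go.py 499.3 -241.8 186 -1.115
python3 - <<'E'
from h import *
R=lambda im,x,y,w,h:cv2.resize(im[y:y+h,x:x+w],(400,300),interpolation=cv2.INTER_CUBIC)
a=imaging.grab_frame('top');b=imaging.grab_frame('side')
cv2.imwrite('pics/hov.png',np.hstack([R(a,370,220,100,75),R(b,310,120,100,75)])[...,::-1])
E
```

```text
t 8.05 F [-0.1  1.2 -1.3] q [-0.45  0.25  1.79 -0.    1.11 -0.91] op 0.14
shift [ 0.0058 -0.0044  0.083 ] turn [0.0004 0.0014 0.0055]
```

View pics/hov.png

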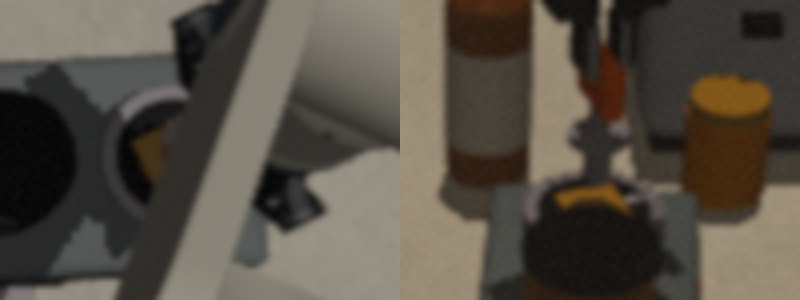

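Side view: the tip is above the boss at about (360,165), consistent with the fit. I lower slowly and watch the force.

>>> step_arm(
  moves=[
    [[0,0,0],[0.005,-0.004,0.04],-1],
    [[0,0,0],[0.005,-0.004,0.07],-1],
    [[0,0,0],[0.005,-0.004,0.08],-1],
    [[0,0,0],[0.005,-0.004,0.09],-1],
    [[0,0,0],[0.005,-0.004,0.09],-1],
  ],
)

```text
clock: 8.65
eef_pos: [498.6, -242.1, 182.8]
tcp_rot: [-3.141, -0.001, 2.03]
contact_force: [2.9, 0.6, -1.6]
opening: 0.137
grasp_force: 69.8
```

```bash
python3 go.py 499.3 -241.8 171.4 -1.115;python3 -c "
from rig import telemetry as t
q=t.sense();print(q['eef_pos'],q['wrist_torque'])"
```

```text
t 8.65 F [ 2.9  0.6 -1.6] q [-0.45  0.27  1.81  0.    1.07 -0.91] op 0.14
shift [-0.0001  0.004   0.0569] turn [-0.0005 -0.0006  0.0038]
[ 498.58480312 -242.13528075  182.78910759] [ 0.35757739 -0.74206803  0.05586463]
```

>>> step_arm(
  moves=[
    [[0,0,0],[-0.003,0.008,0],-1],
    [[0,0,0],[-0.003,0.008,0.01],-1],
    [[0,0,0],[-0.003,0.008,0.02],-1],
    [[0,0,0],[-0.003,0.008,0.02],-1],
  ],
)

```text
clock: 9.05
eef_pos: [499.8, -242.0, 178.5]
tcp_rot: [-3.14, -0.001, 2.03]
contact_force: [1.8, 1.4, -2.4]
opening: 0.135
grasp_force: 69.6
```

```bash
python3 go.py 500.5 -241.8 171.4 -1.115;python3 -c "
from rig import telemetry as t
q=t.sense();print(q['eef_pos'],q['wrist_torque'])"
```

```text
t 9.05 F [ 1.8  1.4 -2.4] q [-0.45  0.27  1.81 -0.    1.06 -0.91] op 0.14
shift [-0.0007  0.0033  0.0356] turn [-0.0015 -0.001   0.0041]
[ 499.84899649 -241.97335833  178.52135571] [ 0.20864669 -0.660682    0.00454258]
```

>>> step_arm(
  moves=[
    [[0,0,0],[0.001,0.006,0.01],-1],
    [[0,0,0],[0.001,0.006,0.02],-1],
    [[0,0,0],[0.001,0.006,0.03],-1],
    [[0,0,0],[0.001,0.006,0.036],-1],
    [[0,0,0],[0.001,0.006,0.036],-1],
    [[0,0,0],[0.001,0.006,0.036],-1],
  ],
)

```text
clock: 9.65
eef_pos: [500.5, -241.3, 171.5]
tcp_rot: [-3.14, -0.001, 2.03]
contact_force: [0.5, -0.3, -2.2]
opening: 0.142
grasp_force: 69.9
```

```bash
python3 go.py 500.5 -241.8 171.4 -1.115;python3 -c "
from rig import telemetry as t
q=t.sense();print(q['eef_pos'],q['wrist_torque'])"
```

```text
t 9.65 F [ 0.5 -0.3 -2.2] q [-0.45  0.28  1.82 -0.    1.04 -0.91] op 0.14
shift [-0.0022 -0.0011  0.0005] turn [-0.0021 -0.0013  0.0041]
[ 500.49877179 -241.31790199  171.49406678] [0.02070002 0.05601562 0.00142614]
```

>>> step_arm(
  moves=[
    [[0,0,0],[0,0,0.006],-1],
    [[0,0,0],[0,0,0.012],-1],
    [[0,0,0],[0,0,0.012],-1],
  ],
)

```text
clock: 9.95
eef_pos: [501.5, -241.8, 171.0]
tcp_rot: [-3.141, 0.001, 2.03]
contact_force: [-2.0, 2.0, 13.2]
opening: 0.142
grasp_force: 71.7
```

```bash
python3 -c "
from rig import telemetry as t
q=t.sense();print(q['eef_pos'],q['contact_force'],q['wrist_torque'])"
```

```text
[ 501.48198862 -241.77362422  171.00392045] [-2.04477942  1.98578052 13.23212042] [0.34784527 0.72630663 0.02967548]
```

The key is home (13 N on the bottom). I ease the pressure and turn counter-clockwise.

>>> step_arm(
  moves=[
    [[0,0,-0.05],[0,0,-0.005],-1],
    [[0,0,-0.15],[0,0,-0.005],-1],
    [[0,0,-0.27],[0,0,-0.005],-1],
    [[0,0,-0.39],[0,0,-0.005],-1],
    [[0,0,-0.51],[0,0,-0.005],-1],
    [[0,0,-0.63],[0,0,-0.005],-1],
    [[0,0,-0.72],[0,0,-0.005],-1],
    [[0,0,-0.75],[0,0,-0.005],-1],
  ],
)

```text
clock: 10.75
eef_pos: [501.1, -241.6, 171.1]
tcp_rot: [-3.141, -0.0, 2.621]
contact_force: [-0.8, 0.4, 6.2]
opening: 0.144
grasp_force: 70.8
```

```bash
python3 go.py 500.5 -241.4 171 0.03;python3 -c "
from rig import telemetry as t
q=t.sense();print(q['eef_pos'],q['contact_force'],q['wrist_torque'])"
```

```text
t 10.75 F [-0.8  0.4  6.2] q [-0.45  0.28  1.82 -0.    1.04 -1.5 ] op 0.14
shift [ 0.0029 -0.0006  0.0007] turn [-8.000e-04 -5.000e-04 -7.005e-01]
[ 501.06670718 -241.58044687  171.14713491] [-0.79466687  0.4148322   6.17322758] [ 0.11282304  0.36638292 -0.00733752]
```

>>> step_arm(
  moves=[
    [[0,0,-0.06],[0.001,0,0],-1],
    [[0,0,-0.18],[0.002,0,0],-1],
    [[0,0,-0.3],[0.003,0,0],-1],
    [[0,0,-0.42],[0.003,0,0],-1],
    [[0,0,-0.54],[0.003,0,0],-1],
    [[0,0,-0.64],[0.003,0,0],-1],
    [[0,0,-0.7],[0.003,0,0],-1],
    [[0,0,-0.7],[0.003,0,0],-1],
  ],
)

```text
clock: 11.55
eef_pos: [500.6, -241.6, 171.1]
tcp_rot: [-3.141, -0.001, -3.113]
contact_force: [-2.4, -1.5, 6.0]
opening: 0.142
grasp_force: 70.7
```

```bash
python3 go.py 500.5 -241.4 171 0.15;python3 - <<'E'
from h import *
q=telemetry.sense();print(q['eef_pos'],q['contact_force'],q['wrist_torque'])
R=lambda im,x,y,w,h:cv2.resize(im[y:y+h,x:x+w],(400,300),interpolation=cv2.INTER_CUBIC)
a=imaging.grab_frame('top');b=imaging.grab_frame('side')
cv2.imwrite('pics/turn.png',np.clip(np.hstack([R(a,380,230,80,60),R(b,330,145,60,45)])*1.5,0,255).astype(np.uint8)[...,::-1])
E
```

```text
t 11.55 F [-2.4 -1.5  6. ] q [-0.45  0.28  1.82 -0.    1.04 -2.05] op 0.14
shift [0.0004 0.0009 0.0007] turn [-0.0013 -0.0007 -0.1542]
[ 500.57702721 -241.5677829   171.14226097] [-2.36753586 -1.45525781  5.97724871] [-0.18699691  0.34338256 -0.00158903]
```

View pics/turn.png

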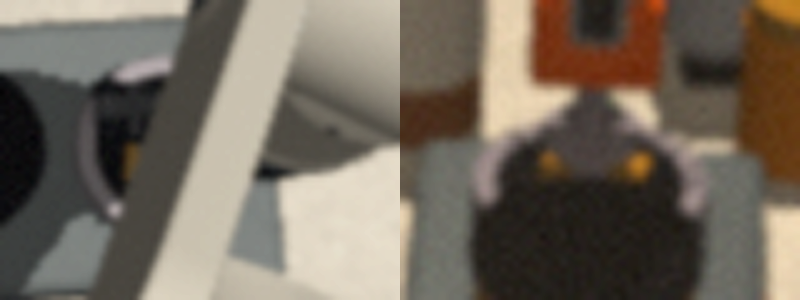

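>>> step_arm(
  moves=[
    [[0,0,-0.05],[0,0,0],-1],
    [[0,0,-0.1],[0,0,0],-1],
    [[0,0,-0.145],[0,0,0],-1],
    [[0,0,-0.145],[0,0,0],-1],
  ],
)

```text
clock: 12.05
eef_pos: [500.5, -241.6, 171.1]
tcp_rot: [-3.141, -0.001, -2.999]
contact_force: [-1.5, -1.1, 5.4]
opening: 0.146
grasp_force: 70.7
```

```bash
python3 go.py 500.5 -241.4 250 0.0;python3 - <<'E'
from rig import telemetry as t
q=t.sense();print(q['eef_pos'],q['tcp_rot'],q['wrist_torque'])
E
```

```text
t 12.05 F [-1.5 -1.1  5.4] q [-0.45  0.28  1.82 -0.    1.04 -2.16] op 0.15
shift [ 3.000e-04  7.000e-04 -3.943e-01] turn [-0.0014 -0.0008  0.1812]
[ 500.54157717 -241.61479073  171.13696462] [-3.14051940e+00 -7.03619613e-04 -2.99928958e+00] [-0.21522923  0.39510775 -0.0488878 ]
```

>>> step_arm(
  moves=[
    [[0,0,0.09],[0,0,0],-1],
    [[0,0,0.17],[0,0,-0.003],-1],
    [[0,0,0.18],[0,0,-0.01],-1],
    [[0,0,0.18],[0,0,-0.04],-1],
    [[0,0,0.18],[0,0,-0.1],-1],
    [[0,0,0.18],[0,0,-0.3],-1],
    [[0,0,0.18],[0,0,-0.5],-1],
    [[0,0,0.18],[0,0,-0.6],-1],
  ],
)

```text
clock: 12.85
eef_pos: [501.6, -241.6, 294.9]
tcp_rot: [-3.14, 0.003, -3.141]
contact_force: [0.5, -0.8, -1.0]
opening: 0.143
grasp_force: 69.9
```

>>> step_arm(
  moves=[
    [[0,0,0],[0,0.15,0],-1],
    [[0,0,0],[0,0.4,0],-1],
    [[0,0,0],[0,0.65,0],-1],
    [[0,0,0],[0,0.9,0],-1],
    [[0,0,0],[0,1,0],-1],
    [[0,0,0],[0,1,0],-1],
    [[0,0,0],[0,1,0],-1],
  ],
)

```text
clock: 13.55
eef_pos: [500.6, -41.0, 291.0]
tcp_rot: [-3.141, -0.001, -3.14]
contact_force: [-0.7, 0.4, -1.9]
opening: 0.14
grasp_force: 69.8
```

```bash
python3 go.py 549.4 193.6 290 -0.06;python3 - <<'E'
from fit import *
t=imaging.grab_frame('top')
print('boss',[np.round(v,3) for v in fitbox({'top':t},'brass',[499,-242,1.57],130,131.5,40,40,win=14)])
g=np.argwhere(mask(t,'green')[230:290,380:450]);u=g.mean(0)+[230,380];print('green',u,atz('top',u[::-1],133))
b=cv2.resize(t[230:290,375:455],(800,600),interpolation=cv2.INTER_CUBIC)
cv2.imwrite('pics/dial2.png',np.clip(b*1.5,0,255).astype(np.uint8)[...,::-1])
E
```

```text
t 13.55 F [-0.7  0.4 -1.9] q [-0.08  0.08  1.79 -0.    1.27 -1.66] op 0.14
shift [-0.246   1.1727  0.0043] turn [-0.0007 -0.0008  0.0786]
boss [np.float64(499.776), np.float64(-241.772), np.float64(1.562), np.float64(21.49), array([240.], dtype=float32)]
green [258.5 430.5] [ 499.62839646 -283.95773071  133.        ]
```

View pics/dial2.png

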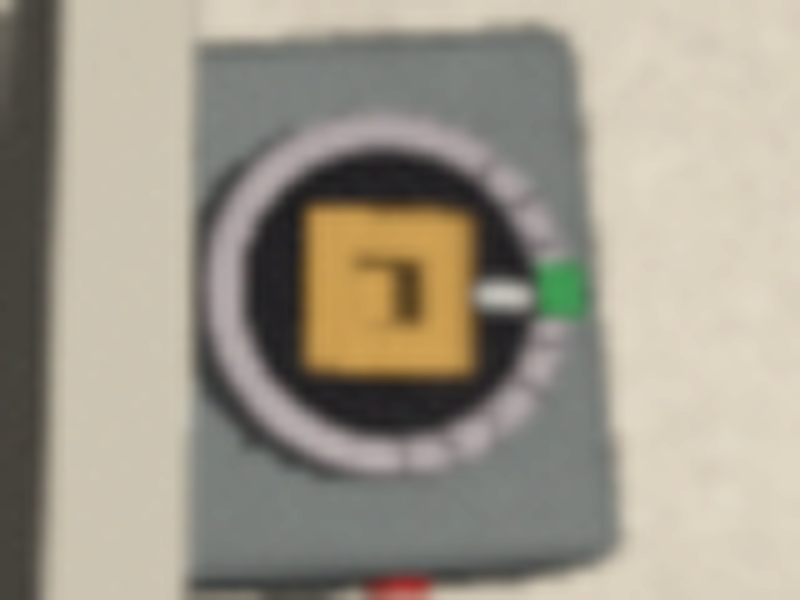

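The pointer at crop (505,296) is nearly in line with the clip at (563,290). I measure the remaining angle precisely.

Run:
```python
from fit import *
t=np.mean([imaging.grab_frame('top').astype(float) for _ in range(4)],0)
print('boss',[np.round(v,3) for v in fitbox({'top':t.astype(np.uint8)},'brass',[499,-242,1.57],130,131.5,40,40,win=14)])
P=t[252:268,423:429].min(2)
w=np.clip(P-60,0,None)
for i,c in enumerate(range(423,429)): print(c,(w[:,i]*np.arange(252,268)).sum()/w[:,i].sum(), P[:,i].astype(int))
u=[425.5,(w[:,1:5]*np.arange(252,268)[:,None]).sum()/w[:,1:5].sum()];print(u,atz('top',u,130))
G=np.clip(t[...,1]-t[...,0],0,None)[248:270,424:440];yy,xx=np.mgrid[248:270,424:440];G=np.where(G>15,G,0)
g=[(G*xx).sum()/G.sum(),(G*yy).sum()/G.sum()];print('clip',g,atz('top',g,134),atz('top',g,136))
```

```text
boss [np.float64(499.776), np.float64(-241.772), np.float64(1.562), np.float64(21.49), array([240.], dtype=float32)]
423 258.99240506329113 [ 24  25  26  24  26  42  84 110  83  42  26  25  26  25  27  26]
424 259.003861003861 [ 24  23  24  24  25  46  93 122  94  46  24  24  23  25  24  27]
425 259.0245283018868 [ 37  28  24  24  24  44  93 123  96  48  26  24  24  25  29  43]
426 259.07042253521126 [ 69  47  35  28  25  38  86 120  97  51  27  26  32  42  54  68]
427 260.00456621004565 [ 96  78  59  47  37  37  73 104  87  51  43  47  59  76  90  93]
428 260.4307931570762 [107  96  78  75  61  41  53  71  62  53  74  80  82  99 107 105]
[425.5, np.float64(259.37520064205455)] [ 497.69078915 -272.13317324  130.        ]
clip [np.float64(430.7188747007183), np.float64(258.53691141260975)] [ 499.42336011 -284.25659232  134.        ] [ 499.19124909 -283.77193608  136.        ]
```

The dial is aligned to within about 0.02 rad (under 1 mm), so I return the key to the stand.

>>> step_arm(
  moves=[
    [[0,0,0.04],[-0.06,0.2,0],-1],
    [[0,0,0.078],[-0.12,0.4,0],-1],
    [[0,0,0.078],[-0.18,0.65,0],-1],
    [[0,0,0.078],[-0.24,0.88,0],-1],
    [[0,0,0.078],[-0.246,1,0],-1],
    [[0,0,0.078],[-0.246,1,0],-1],
    [[0,0,0.078],[-0.246,1,0],-1],
  ],
)

```text
clock: 14.5
eef_pos: [549.7, 158.5, 289.8]
tcp_rot: [-3.141, -0.002, 3.08]
contact_force: [0.9, -0.4, -1.5]
opening: 0.138
grasp_force: 69.8
```

```bash
python3 go.py 549.4 193.6 130 -0.06
```

```text
t 14.5 F [ 0.9 -0.4 -1.5] q [ 0.28  0.2   1.65  0.    1.29 -1.23] op 0.14
shift [0.0106 0.1757 0.7988] turn [-0.001  -0.0028 -0.0015]
```

>>> step_arm(
  moves=[
    [[0,0,0],[0.01,0.1,0],-1],
    [[0,0,0],[0.01,0.175,0.1],-1],
    [[0,0,0],[0.01,0.175,0.3],-1],
    [[0,0,0],[0.01,0.175,0.52],-1],
    [[0,0,0],[0.01,0.175,0.72],-1],
    [[0,0,0],[0.01,0.175,0.8],-1],
    [[0,0,0],[0.01,0.175,0.8],-1],
    [[0,0,0],[0.01,0.175,0.8],-1],
  ],
)

```text
clock: 15.3
eef_pos: [550.2, 192.9, 130.8]
tcp_rot: [-3.142, -0.001, 3.078]
contact_force: [-0.1, -0.4, -0.8]
opening: 0.142
grasp_force: 69.8
```

```bash
python3 go.py 549.4 193.6 69.5 -0.06
```

```text
t 15.3 F [-0.1 -0.4 -0.8] q [ 0.33  0.37  1.79  0.    0.98 -1.17] op 0.14
shift [0.004  0.0031 0.3067] turn [-0.0001 -0.0015 -0.004 ]
```

>>> step_arm(
  moves=[
    [[0,0,0],[0.004,0.003,0.06],-1],
    [[0,0,0],[0.004,0.003,0.14],-1],
    [[0,0,0],[0.004,0.003,0.2],-1],
    [[0,0,0],[0.004,0.003,0.25],-1],
    [[0,0,0],[0.004,0.003,0.28],-1],
    [[0,0,0],[0.004,0.003,0.295],-1],
    [[0,0,0],[0.004,0.003,0.302],-1],
    [[0,0,0],[0.004,0.003,0.302],-1],
  ],
)

```text
clock: 16.1
eef_pos: [549.0, 194.8, 69.9]
tcp_rot: [3.141, -0.001, 3.08]
contact_force: [0.2, -0.1, -0.5]
opening: 0.137
grasp_force: 69.8
```

>>> step_arm(
  moves=[
    [[0,0,0],[0,0,0.003],-1],
    [[0,0,0],[0,0,0.005],-1],
    [[0,0,0],[0,0,0.005],-1],
  ],
)

```text
clock: 16.4
eef_pos: [548.9, 194.7, 68.9]
tcp_rot: [3.141, -0.001, 3.08]
contact_force: [-0.2, 0.3, -2.5]
opening: 0.137
grasp_force: 69.8
```

>>> step_arm(
  moves=[
    [[0,0,0],[0,0,0.003],-1],
    [[0,0,0],[0,0,0.005],-1],
    [[0,0,0],[0,0,0.005],-1],
  ],
)

```text
clock: 16.7
eef_pos: [549.1, 194.7, 68.8]
tcp_rot: [3.142, -0.001, 3.08]
contact_force: [-1.9, -1.2, 9.0]
opening: 0.132
grasp_force: 71.3
```

Seated. I open to the half width and retreat upward.

>>> step_arm(
  moves=[
    [[0,0,0],[0,0,-0.003],-0.4],
    [[0,0,0],[0,0,-0.003],0],
    [[0,0,0],[0,0,-0.003],0],
    [[0,0,0],[0,0,-0.003],0],
    [[0,0,0],[0,0,-0.003],0],
    [[0,0,0],[0,0,-0.15],0],
    [[0,0,0],[0,0,-0.4],0],
    [[0,0,0],[0,0,-0.65],0],
  ],
)

```text
clock: 17.5
eef_pos: [548.1, 194.4, 198.4]
tcp_rot: [-3.141, -0.004, 3.08]
contact_force: [1.5, -0.2, -0.3]
opening: 0.501
grasp_force: 0.0
```

>>> step_arm(
  moves=[
    [[0,0,0],[0,0,-0.25],0],
    [[0,0,0],[0.2,0,-0.4],0],
    [[0,0,0],[0.45,0,-0.4],0],
    [[0,0,0],[0.7,0,-0.4],0],
    [[0,0,0],[0.85,0,-0.4],0],
    [[0,0,0],[0.85,0,-0.4],0],
  ],
)

```text
clock: 18.1
eef_pos: [376.0, 204.9, 278.1]
tcp_rot: [3.142, -0.002, 3.082]
contact_force: [1.1, -0.6, 0.2]
opening: 0.501
grasp_force: 0.0
```

Run:
```python
from h import *
R=lambda im,x,y,w,h:cv2.resize(im[y:y+h,x:x+w],(400,300),interpolation=cv2.INTER_CUBIC)
a=imaging.grab_frame('top');b=imaging.grab_frame('side')
full=np.hstack([cv2.resize(a,(400,300)),cv2.resize(b,(400,300))])
cv2.imwrite('pics/end.png',np.vstack([np.hstack([R(a,370,228,80,60),R(b,265,270,120,90)]),full])[...,::-1])
print(telemetry.sense()['qvel'].round(3),telemetry.sense()['clock'])
```

```text
[-0.016  0.031 -0.027 -0.002 -0.005 -0.001] 18.2
```

View pics/end.png

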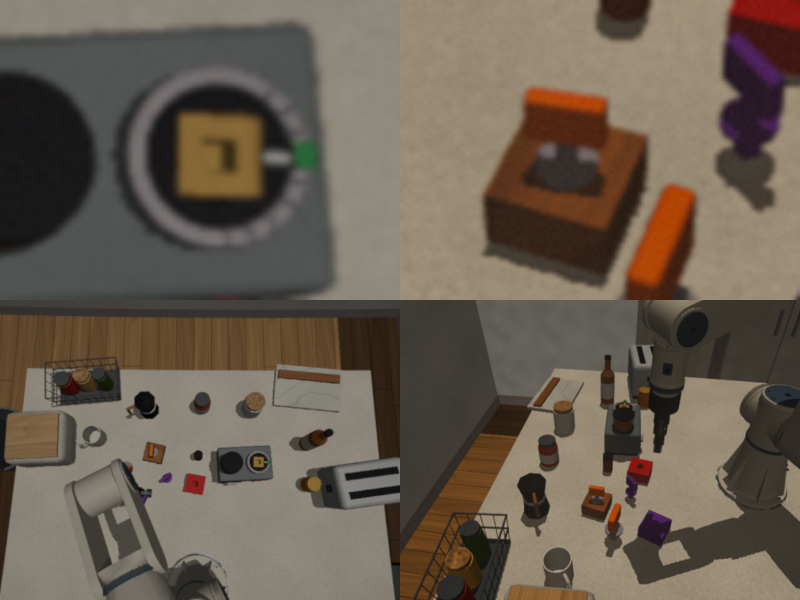

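The key is back upright in its stand with the collar flat on the wood. The pointer at crop (275,157) lies at the green clip at (305,155), and nothing else has moved. I hand in.

```bash
python3 -c "
from rig import r
print(r.sign_off())"
```

```text
the job is handed in; nothing more can be done
None
```

Job handed in at about 18 s: the dial pointer is at the green clip to within about 0.02 rad by my camera measurement, the key is back upright in its stand with its collar on the wood, and nothing else appears moved in the final pictures.

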